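Lever a seized castor out of an upturned crate dolly

ROBOT

A 6-joint arm with a two-finger parallel gripper is mounted at the origin on the work surface. World frame = base frame: x ahead of the robot, y to its left, z up, the work surface at z = 0. Lengths are in mm, angles in rad, forces in N, time in s.
With the tool pointing down it reaches from about 275 to 750 mm from the base axis. Payload 10.2 kg.
Tool frame: the origin (TCP) lies between the finger pads; the fingertips stand 17 mm ahead of it and the grasp point (between the pads) lies 2 mm behind it; z points along the fingers, y is the line along which they close (so a half turn about z gives the same grasp; the last joint's range is limited). The gripper opens to 85 mm and grips with 20 to 120 N. Pads are 22 mm wide; open, the fingers measure 114 mm over their backs; the gripper's body (76 mm by 85 mm) begins 54 mm behind the grasp point. The pads swing forward as they close: fully open they stand 13 mm farther back than shut.
Start: joints at [-1.498, 0.313, 1.498, -0, 1.331, -0.223], TCP at [153.027, -502.209, 248.294] pointing down, gripper open.
Joint ranges: [-2.94, 2.94], [-0.97, 2.17], [0.19, 2.56], [-1.23, 4.37], [0.02, 3.11], [-2.88, 2.88]. Speed limits (rad/s): [2.39, 2.39, 3.01, 3.14, 3.14, 3.14].

INTERFACE

Orientations are given as a unit quaternion [w, x, y, z].
In Python, from rig import * gives the robot as it stands.
- The arm moves only by the tool step_arm, never from a script. Its argument "commands" is text: rows parted by semicolons, each of 7 numbers parted by spaces: the opening, from 0 (shut) to 1 (fully open), then the shift along the tool's x, y, z in cm, then the turn, a rotation vector about the tool's x, y, z in rad. In form: hand x y z rx ry rz; .... A call has 1 to 20 rows; each row is the pose to reach, as a shift and turn from the pose commanded when the call began, along the tool's axes at that moment; what a row does not reach only later rows make up. A row lasts 1/12 s, in which the tool goes at most 41.7 mm and 7.16 degrees, less where a joint would pass 70% of its speed; a pose out of reach is approached as far as the arm can. A call with a gripper value outside its range is refused whole. The fingers move at their own pace and stop on an object; "newtons" is the grip in N (left out, the last holds). Time passes only in rows, so rows that repeat a pose let the fingers close. It gives the time, the measured TCP pose, the force, the opening and the grip force at its end, in the units of the state.
- sense(): the state, without advancing time (a new reading comes with each control period).
- capture(name): name is "scene" or "top" or "wrist"; returns the picture (420x560x3 uint8, red, green, blue); there is no depth.
- camera_model(name): a dict with "mtx" (3x3 intrinsics, pixels), "k1" (the pictures are not rectified: a ray, as slopes to the right and down, at radius r is drawn at 1 + k1 r^2 times it, then the intrinsics apply), "eye" and "rotation" of the camera in the world. Camera axes: x right, y down, z forward; pixel columns grow to the right and rows downward; lengths in mm; the calibration is good to about 2 mm. A picture is of the moment at which its call begins: read the wrist's pose just before it. camera_model takes no time and is no camera call; for the wrist camera it gives the pose at the moment of the call.
- finish_job(): hands the job in; it is judged then, once.
Trained networks look in the newest picture that a camera, given by its name, has taken for a name from the list of things; names that differ only in an ending like _2 or _b are one class to them, and where a whole thing is asked for, a point or a joint stands for the part that bears it (a point fixed in the world has none). Each returns a list of dicts, best first, with "score" (0 to 1); they miss things now and then, are a little off and sometimes report something else, mostly with a low value. They report only what shows in the picture. A call takes as long as a camera call. They do not tell look-alikes from the thing itself.
- search_frame(camera, label): "rect" ([centre column, centre row, width, height] in pixels, round what is visible of it).
- trace(camera, label): "mask" (420x560 bool, what is visible of it) and "rect" ([centre column, centre row, width, height] in pixels, round what is visible of it).
- spot_point(camera, label): "xy" ([column, row] in pixels: a listed point, or the origin of a listed thing).
The state is a dict: "time_s": time; "joints": joint angles; "dq": joint speeds; "tau": joint torques, N m; "eef_pos": TCP position; "ee_rot": TCP orientation; "force": force on the tool from outside, world axes, zero at the start; "wrist_torque": the same for the moment, N m; "grip_width": opening from 0.0 (shut) to 1.0 (fully open); "grip_force": force on a finger pad.
Only numpy, scipy, OpenCV 4.12 (cv2) and the standard library are available. Lean on these libraries where they do the work, as an engineer would, in place of code of your own. Each camera call takes 0.05 s, during which the arm holds its last target. There are 200 camera calls.

TASK

The last castor of the upturned crate dolly has seized in its socket. Lever it up with the claw bar, prying against the dolly's frame, until it has come loose; only then take hold of the castor, lift it out and lay it, without dropping it, in the yellow parts tray. Leave the mallet, the jar and the wrench alone.

Things in the scene. Friction and masses are not known exactly. Their poses are not given: they have to be found in the camera images.
- dolly: Crate dolly lying upside down on two battens, fixed to the bench: grey steel frame 300 x 400 mm, upper face level, 85 mm above the bench. Origin: at bench height under the socket that holds the last castor; the frame reaches from there to x -35..+265 and y -365..+35 mm. This socket sits in a solid block 70 x 70 mm, flat on top, the corner of the frame; the other three corners hold no castor.
- socket (a point): Centre of the castor socket's mouth, on the block's top, 85 mm above the bench. The socket is a square hole 19 mm wide and 42 mm deep. Deep in it a sprung grip clamps the lowest 9 mm of the stem and resists by fits and starts with some 35 to 90 N. Raised 9 mm the stem is free: it stays up (a bar left under it tips by its own weight and may hold it up to 14 mm high) and lifts out easily.
- edge (a point): Point of the block's top outer edge, 35 mm from the socket's axis to dolly +y. The edge is straight along dolly x; beyond it is only open bench, 85 mm lower, so a bar reaching from under the castor's head over this edge can be levered with its handle pointing to dolly +y (handle down, claw up). Some 8 to 24 N near the end of the 200 mm bar are needed.
- castor: Stem and head plate of the castor (whole castor 0.38 kg, give or take a quarter): a loose body, clamped in the socket. Steel stem 16 mm in diameter, z along its axis upward; origin on the axis, at the socket's mouth when seated. The stem reaches 42 mm below the origin. Above it, 8 mm of bare stem (the neck) and then the head plate.
- head (a point): Centre of the flat underside of the castor's round head plate (50 mm in diameter, 13 mm thick), 8 mm above the castor's origin. Seated, a gap 8 mm high is left all round the neck between the block's top and this underside: the place for the bar's claw.
- castor_fork: Fork and wheel, swivelling stiffly on the head plate; same origin and z as the castor, x along the wheel's axis; the wheel trails to -y, at the start within 1.2 rad of dolly -y. Wheel 75 mm in diameter, 25 mm wide, does not roll, centre 28 mm to -y and 63.5 mm above the origin. Fork legs (48 mm over the bolts) end 72 mm above the origin; the wheel above them is free to be gripped across its width.
- wheel_top (a point): Topmost point of the castor's wheel, 101 mm above the castor's origin and 28 mm to the fork's -y.
- bar: Claw bar, 200 mm long, 0.28 kg, lying flat on the bench. Origin under the middle of its length, at its underside; x along it to the claw, z up. From x = -100 to +25 mm a black handle 24 mm wide, 14 mm thick (z 0 to 14); from +25 to +100 mm a steel plate 40 mm wide, 5 mm thick (z 4.5 to 9.5) with the claw at its end. Centre of mass near x = -10 mm.
- claw (a point): Middle of the bottom of the claw's slot, half way through the plate's thickness, 84.5 mm from the bar's origin along x and 7 mm up. The slot is 20 mm wide and runs 15.5 mm from here to the bar's end, between two prongs 10 mm wide. Pushed right home on the castor's neck, this point stands 8 mm from the stem's axis.
- tray: Open yellow parts tray, fixed, 300 mm (x) by 200 mm (y), 60 mm tall, walls and floor 5 mm; origin at the centre of its underside.
- mallet: Bystander: rubber mallet lying on the bench. Handle 240 mm long along x, origin at the bench under it; the head, 90 mm long and 56 mm thick, lies across at x = +100 mm.
- jar: Bystander: white grease jar with a steel lid, 70 mm in diameter, 85 mm tall, standing; origin at the centre of its underside.
- wrench: Bystander: steel wrench, 180 mm long, lying on the bench; origin under its middle.
Things that resemble listed ones, but are neither listed nor needed, are in the scene too. Of the things like the castor, leave any that is orange or turquoise; of the rest the smaller one is meant.

How it is judged:
By the outcome, as a careful person would: the job done as asked, in the order asked, and still so for the second after the job is handed in, with the robot touching nothing.
It also fails if it takes over 64 s, if anything falls off the work surface, if the arm or the gripper's body presses on something with over 40 N, if the wrist force passes 120 N, or if a joint passes its speed limit or range.

## Working session

There is one attempt and no reset: what is moved stays moved. The work goes in short steps, Python scripts to look and compute and a tool call to move; the robot and the scene stay as the last step left them, time stands still between calls to the robot, and variables do not carry over. Pictures are saved under pics/ and viewed, at most 10 in all, crops included, and the job is handed in when it is done.

Besides the shell and the picture viewer there is one more tool, called after "Request:" as name(argument=value, ...) on one line, values as JSON. step_arm: Moves the arm, as the interface text tells. Its arguments: {"type":"object","properties":{"commands":{"type":"string"},"newtons":{"type":"number"}},"required":["commands"]}

```bash
mkdir -p pics; ls; cat > h.py <<'E'
from rig import *
import numpy as np, cv2
from scipy.spatial.transform import Rotation as R
def ray(cam,uv,m=None):
    m=m or camera_model(cam); K=np.array(m["mtx"]); k=m["k1"]
    d=np.array([(uv[0]-K[0,2])/K[0,0],(uv[1]-K[1,2])/K[1,1]]); s=d.copy()
    for _ in range(20): s=d/(1+k*(s@s))
    return np.array(m["eye"],float), np.array(m["rotation"])@np.array([s[0],s[1],1])
def at(cam,uv,z,m=None):
    e,d=ray(cam,uv,m); return e+d*(z-e[2])/d[2]
def tri(obs):
    A=np.zeros((3,3));b=np.zeros(3)
    for e,d in obs:
        d=d/np.linalg.norm(d);P=np.eye(3)-np.outer(d,d);A+=P;b+=P@e
    return np.linalg.solve(A,b)
def proj(cam,p,m=None):
    m=m or camera_model(cam); K=np.array(m["mtx"]); c=np.array(m["rotation"]).T@(np.array(p,float)-np.array(m["eye"]))
    s=c[:2]/c[2]; s=s*(1+m["k1"]*(s@s)); return np.array([K[0,0]*s[0]+K[0,2],K[1,1]*s[1]+K[1,2]])
def save(n,im): cv2.imwrite("pics/"+n,im[:,:,::-1])
def Rq(q): return R.from_quat([q[1],q[2],q[3],q[0]])
def go(p,Rt):
    "shift (cm) and turn from the present measured pose to TCP p, rotation Rt"
    s=sense(); R0=Rq(s["ee_rot"]); print("shift cm",np.round(R0.inv().apply(np.array(p)-s["eef_pos"])/10,2),"turn",np.round((R0.inv()*Rt).as_rotvec(),3))
E
python3 - <<'E'
from h import *
a=capture("scene");b=capture("top")
save("s.png",a);save("t.png",b)
for c in("top","scene"):
    print(c,np.round(camera_model(c)["eye"]),np.round(camera_model(c)["rotation"],2).tolist())
    for l in("socket","edge","head","wheel_top","bar","claw","tray","castor","dolly","mallet","jar","wrench"):
        print(l,[(np.round(d["score"],2),np.round(d["xy"]).tolist()) for d in spot_point(c,l)[:4]])
E
```

```text
pics
top [ 404. -121. 1685.] [0.03, -0.7, 0.71, -0.02]
socket [(np.float64(0.85), [284.0, 204.0])]
edge [(np.float64(0.64), [272.0, 201.0])]
head [(np.float64(0.97), [285.0, 278.0]), (np.float64(0.89), [444.0, 248.0]), (np.float64(0.84), [233.0, 163.0]), (np.float64(0.75), [287.0, 205.0])]
wheel_top [(np.float64(0.92), [296.0, 202.0]), (np.float64(0.9), [446.0, 287.0]), (np.float64(0.75), [327.0, 266.0]), (np.float64(0.68), [264.0, 156.0])]
bar [(np.float64(0.83), [202.0, 215.0])]
claw [(np.float64(0.67), [216.0, 202.0])]
tray [(np.float64(0.68), [132.0, 214.0])]
castor [(np.float64(0.83), [235.0, 163.0]), (np.float64(0.83), [441.0, 246.0]), (np.float64(0.81), [288.0, 203.0]), (np.float64(0.57), [284.0, 283.0])]
dolly [(np.float64(0.73), [286.0, 211.0]), (np.float64(0.42), [220.0, 203.0])]
mallet [(np.float64(0.91), [183.0, 138.0])]
jar [(np.float64(0.65), [240.0, 257.0])]
wrench [(np.float64(0.71), [191.0, 265.0])]
scene [1154. -288. 1113.] [-0.23, 0.76, 0.58, -0.18]
socket [(np.float64(0.83), [272.0, 228.0]), (np.float64(0.28), [272.0, 226.0])]
edge [(np.float64(0.81), [287.0, 229.0]), (np.float64(0.39), [339.0, 234.0])]
head [(np.float64(0.9), [271.0, 227.0]), (np.float64(0.86), [337.0, 264.0]), (np.float64(0.73), [112.0, 240.0]), (np.float64(0.71), [254.0, 184.0])]
wheel_top [(np.float64(0.71), [312.0, 282.0]), (np.float64(0.7), [218.0, 202.0]), (np.float64(0.69), [263.0, 212.0])]
bar [(np.float64(0.67), [348.0, 213.0])]
claw [(np.float64(0.95), [339.0, 234.0])]
tray [(np.float64(0.71), [412.0, 203.0])]
castor [(np.float64(0.81), [260.0, 179.0]), (np.float64(0.72), [339.0, 264.0]), (np.float64(0.71), [109.0, 239.0]), (np.float64(0.59), [272.0, 228.0])]
dolly [(np.float64(0.95), [276.0, 246.0]), (np.float64(0.32), [273.0, 230.0])]
mallet [(np.float64(0.95), [406.0, 280.0])]
jar [(np.float64(0.77), [301.0, 190.0])]
wrench [(np.float64(0.82), [340.0, 176.0])]
```

```bash
python3 - <<'E'
from h import *
# crop both around the work, enlarge
t=cv2.imread("pics/t.png");cv2.imwrite("pics/t2.png",cv2.resize(t[110:330,60:360],(800,587),interpolation=cv2.INTER_CUBIC))
s=cv2.imread("pics/s.png");cv2.imwrite("pics/s2.png",cv2.resize(s[140:350,180:480],(800,560),interpolation=cv2.INTER_CUBIC))
P={"socket":((284,204),(272,228)),"edge":((272,201),(287,229)),"bar":((202,215),(348,213)),"claw":((216,202),(339,234)),"tray":((132,214),(412,203)),"wheel_top":((296,202),(263,212)),"mallet":((183,138),(406,280)),"jar":((240,257),(301,190)),"wrench":((191,265),(340,176)),"castB":((235,163),(339,264)),"castC":((284,283),(260,179))}
for k,(a,b) in P.items(): print(k,np.round(tri([ray("top",a),ray("scene",b)]),0))
E
```

```text
Traceback (most recent call last):
  File "h.py", line 8, in ray
    return np.array(m["eye"],float), np.array(m["rotation"])@np.array([s[0],s[1],1])
                                     ~~~~~~~~~~~~~~~~~~~~~~~^~~~~~~~~~~~~~~~~~~~~~~~
ValueError: matmul: Input operand 1 has a mismatch in its core dimension 0, with gufunc signature (n?,k),(k,m?)->(n?,m?) (size 3 is different from 4)
```

View pics/t2.png

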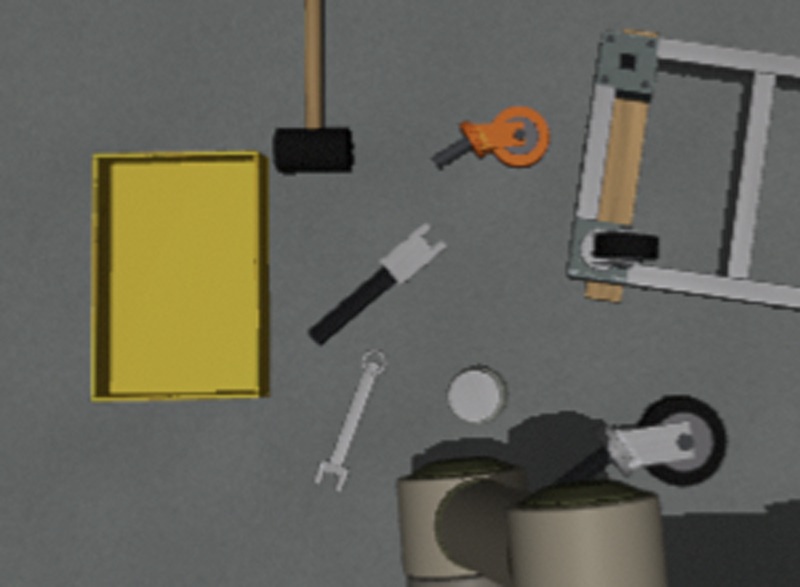

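View pics/s2.png

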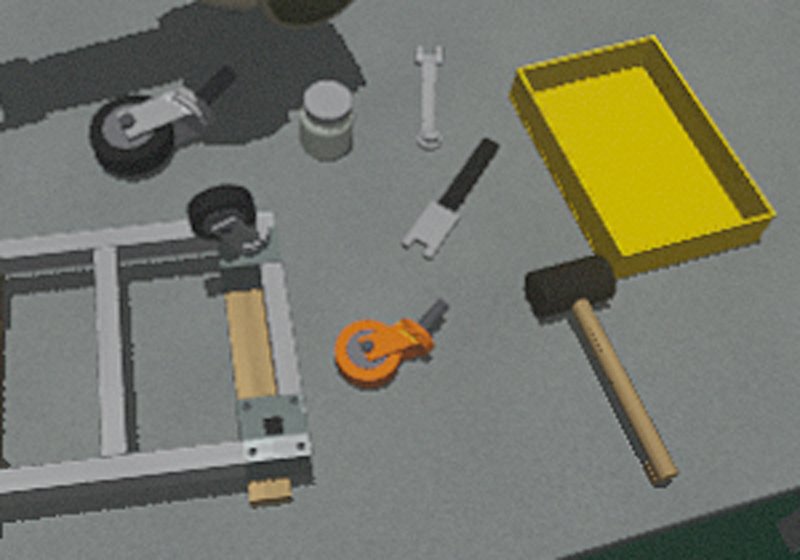

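The top view shows the dolly on the right with the black castor on its near-left corner block (full-frame about 284,204). The claw bar lies left of it, claw at about (220,200) and handle end at (180,236). The tray is at (128,213), and the orange look-alike and mallet are further ahead. The scene view agrees.

```bash
sed -i 's/np.array(m\["rotation"\])/RM(m)/' h.py; cat >> h.py <<'E'
def RM(m): return Rq(m["rotation"]).as_matrix()
E
python3 - <<'E'
from h import *
P={"socket":((284,204),(272,228)),"edge":((272,201),(287,229)),"bar":((202,215),(348,213)),"claw":((216,202),(339,234)),"tray":((132,214),(412,203)),"wheel_top":((296,202),(263,212)),"mallet":((183,138),(406,280)),"jar":((240,257),(301,190)),"wrench":((191,265),(340,176)),"castB":((235,163),(339,264)),"castC":((284,283),(260,179))}
for k,(a,b) in P.items(): print(k,np.round(tri([ray("top",a),ray("scene",b)]),0))
print(at("top",(202,215),0),at("top",(216,202),7),at("top",(180,236),10))
# far corner hole at (295,133) -> dolly x,y direction; frame corner
c=lambda x,y:(60+x*300/800,110+y*220/587)
for n,p in dict(hole=(627,61),sockc=(600,248),cornerA=(568,275),cornerB=(575,222),cA2=(607,32),w1=(595,246),w2=(657,246)).items(): print(n,np.round(at("top",c(*p),85 if n[0]!="w" else 150)))
s=sense();print(s)
m=camera_model("wrist");print(m)
E
```

```text
socket [ 537. -135.   87.]
edge [549. -93.  80.]
bar [511. 137.  18.]
claw [557.  94. -25.]
tray [520. 375.  -7.]
wheel_top [ 536. -165.  185.]
mallet [778. 210.   2.]
jar [371.  14.  15.]
wrench [347. 174.   8.]
castB [683.  30.  28.]
castC [ 287. -121.   23.]
[513.00926693 141.53930271   0.        ] [555.20062128  93.50877998   7.        ] [443.93712314 213.16592841  10.        ]
hole [ 766. -172.   85.]
sockc [ 541. -136.   85.]
cornerA [510. -97.  85.]
cornerB [ 573. -107.   85.]
cA2 [ 802. -149.   85.]
w1 [ 538. -130.  150.]
w2 [ 537. -200.  150.]
{'time_s': 1.3, 'joints': array([-1.49840854e+00,  3.12906515e-01,  1.49768943e+00, -1.48240872e-05,
        1.33098803e+00, -2.23430295e-01]), 'dq': array([-0.00111796, -0.00065801, -0.00031784,  0.00027287,  0.00068508,
        0.00052555]), 'tau': array([-4.01942734e-04, -4.12166297e+01, -2.59901118e+01, -1.95374987e-04,
        4.74632798e-04,  6.11647991e-06]), 'eef_pos': array([ 153.01998971, -502.21768615,  248.29482449]), 'ee_rot': array([ 3.78500839e-06,  9.89081126e-01,  1.47372067e-01, -7.50691916e-06]), 'force': array([ 0.567712  ,  0.50083827, -0.44137686]), 'wrist_torque': array([0.05293279, 0.01390465, 0.02213147]), 'grip_force': 0.0, 'grip_width': 0.9970625214237923}
{'mtx': array([[312.04985449,   0.        , 282.76186563],
       [  0.        , 312.04985449, 209.2024855 ],
       [  0.        ,   0.        ,   1.        ]]), 'k1': -0.055854408645040925, 'eye': array([ 222.35049032, -482.11175665,  373.90595617]), 'rotation': array([ 0.11490454,  0.79507149, -0.58937731, -0.08539706])}
```

Request:
step_arm(commands="1 52.4 -52.7 0 0 0 -1.964;1 52.4 -52.7 0 0 0 -1.964;1 52.4 -52.7 0 0 0 -1.964;1 52.4 -52.7 0 0 0 -1.964;1 52.4 -52.7 0 0 0 -1.964;1 52.4 -52.7 0 0 0 -1.964;1 52.4 -52.7 0 0 0 -1.964;1 52.4 -52.7 0 0 0 -1.964;1 52.4 -52.7 0 0 0 -1.964;1 52.4 -52.7 0 0 0 -1.964;1 52.4 -52.7 0 0 0 -1.964;1 52.4 -52.7 0 0 0 -1.964;1 52.4 -52.7 0 0 0 -1.964;1 52.4 -52.7 0 0 0 -1.964;1 52.4 -52.7 0 0 0 -1.964;1 52.4 -52.7 0 0 0 -1.964;1 52.4 -52.7 0 0 0 -1.964;1 52.4 -52.7 0 0 0 -1.964;1 52.4 -52.7 0 0 0 -1.964;1 52.4 -52.7 0 0 0 -1.964", newtons=100)

```text
time_s: 2.97
eef_pos: [500.7, 155.8, 247.7]
ee_rot: [-0.0, 0.426, 0.905, -0.0]
force: [-0.1, -0.9, 0.2]
grip_width: 1.0
grip_force: 0.0
```

```bash
python3 - <<'E'
from h import *
im=capture("wrist");save("w1.png",im);m=camera_model("wrist")
print(np.round(m["eye"]),np.round(RM(m)[:,2],2))
for d in trace("wrist","bar")[:2]:
    k=d["mask"];v,u=np.nonzero(k);print(d["score"],d["rect"],k.sum())
    P=np.array([at("wrist",(a,b),9,m)[:2] for a,b in zip(u,v)])
    r=cv2.minAreaRect(P.astype(np.float32));print("rect",r,np.round(cv2.boxPoints(r)))
for l,z in(("bar",0),("claw",7)):
    print(l,[(round(d["score"],2),np.round(at("wrist",d["xy"],z,m),1)) for d in spot_point("wrist",l)[:2]])
E
```

```text
[455. 209. 374.] [ 0.18 -0.22 -0.96]
0.89 [279.1, 184.4, 33.7, 165.2] 3769
rect ((504.8842468261719, 142.09384155273438), (39.82157897949219, 201.00537109375), 40.19651794433594) [[425. 206.]
 [555.  52.]
 [585.  78.]
 [455. 232.]]
bar [(0.75, array([502.7, 143.4,   0. ]))]
claw [(0.8, array([558. ,  74.8,   7. ]))]
```

View pics/w1.png

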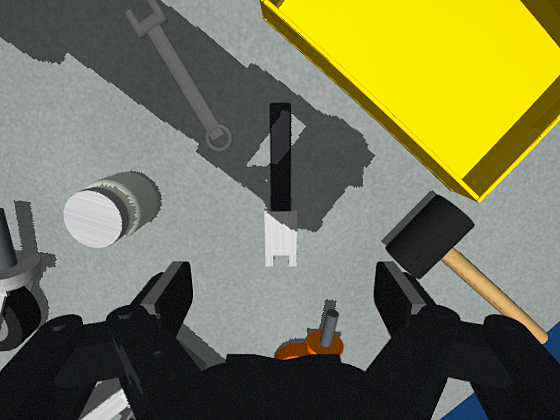

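Request:
step_arm(commands="0.5 5.9 -0.6 5 0 0 -0.01;0.5 5.9 -0.6 9 0 0 -0.01;0.5 5.9 -0.6 13 0 0 -0.01;0.5 5.9 -0.6 17 0 0 -0.01;0.5 5.9 -0.6 20 0 0 -0.01;0.5 5.9 -0.6 21.8 0 0 -0.01;0.5 5.9 -0.6 22.8 0 0 -0.01;0.5 5.9 -0.6 22.8 0 0 -0.01;0.2 5.9 -0.6 22.8 0 0 -0.01;0 5.9 -0.6 22.8 0 0 -0.01;0 5.9 -0.6 22.8 0 0 -0.01;0 5.9 -0.6 22.8 0 0 -0.01;0 5.9 -0.6 22.8 0 0 -0.01;0 5.9 -0.6 22.8 0 0 -0.01;0 5.9 -0.6 22.8 0 0 -0.01", newtons=110)

```text
time_s: 4.42
eef_pos: [460.1, 196.4, 22.8]
ee_rot: [0.002, 0.422, 0.906, 0.001]
force: [-0.5, -1.1, 7.0]
grip_width: 0.239
grip_force: 108.7
```

Request:
step_arm(commands="0 0 0 -4 0 0 0;0 0 0 -8 0 0 0;0 -2 0.5 -10.5 0 0 0.1;0 -5 1 -10.5 0 0 0.22;0 -8 1.6 -10.5 0 0 0.34;0 -11 2.2 -10.5 0 0 0.46;0 -14 2.8 -10.5 0 0 0.58;0 -14.8 2.95 -10.5 0 0 0.7;0 -14.8 2.95 -10.5 0 0 0.8;0 -14.8 2.95 -10.5 0 0 0.856;0 -14.8 2.95 -10.5 0 0 0.856;0 -14.8 2.95 -10.5 0 0 0.856")

```text
time_s: 5.42
eef_pos: [576.4, 102.1, 126.3]
ee_rot: [0.0, 0.76, 0.65, 0.001]
force: [-0.2, 0.1, -2.6]
grip_width: 0.239
grip_force: 109.1
```

```bash
python3 - <<'E'
from h import *
s=sense();print(s["time_s"],s["eef_pos"],s["ee_rot"],s["force"],s["wrist_torque"])
im=capture("wrist");save("w2.png",im);m=camera_model("wrist");im=capture("top");im=capture("scene");save("s3.png",im)
for l in("claw","head","socket","edge","wheel_top","bar"):
    for c in("wrist","top","scene"):
        print(l,c,[(round(d["score"],2),np.round(d["xy"],1).tolist()) for d in spot_point(c,l)[:3]])
E
```

```text
5.4167 [576.40270915 102.05510567 126.32260263] [4.07223267e-04 7.59764367e-01 6.50198177e-01 5.20208611e-04] [-0.15142674  0.10547301 -2.62110202] [0.12338004 0.04049341 0.00795898]
claw wrist [(0.17, [88.0, 320.8])]
claw top [(0.82, [254.4, 196.6]), (0.53, [177.6, 136.4])]
claw scene [(0.68, [303.2, 226.7])]
head wrist [(0.79, [425.5, 283.5])]
head top [(0.84, [287.4, 280.3]), (0.75, [235.7, 158.7]), (0.55, [285.6, 202.7])]
head scene [(0.98, [272.6, 225.3]), (0.92, [106.5, 236.7]), (0.89, [255.4, 179.9])]
socket wrist []
socket top [(0.66, [284.0, 204.4])]
socket scene [(0.81, [271.4, 227.5]), (0.69, [326.9, 221.3])]
edge wrist []
edge top [(0.95, [271.8, 203.3])]
edge scene [(0.67, [288.1, 231.1])]
wheel_top wrist [(0.65, [87.2, 323.9])]
wheel_top top [(0.91, [264.1, 155.7]), (0.91, [443.7, 288.2]), (0.73, [329.4, 264.8])]
wheel_top scene [(0.95, [313.7, 282.9]), (0.89, [105.4, 208.0]), (0.61, [266.4, 214.1])]
bar wrist [(0.58, [281.9, 364.4])]
bar top [(0.81, [232.8, 191.2]), (0.37, [295.6, 200.3])]
bar scene [(0.55, [327.1, 220.6])]
```

View pics/w2.png

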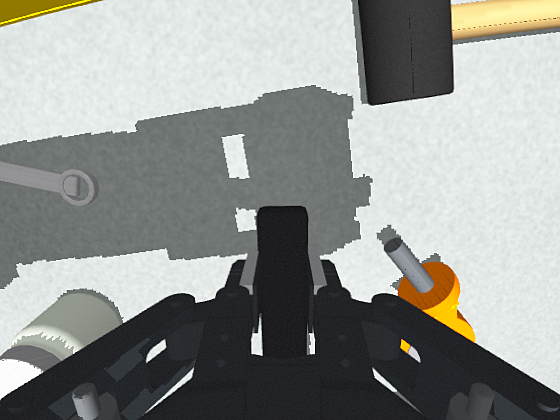

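Request:
step_arm(commands="0 0 0 -4 0 0 0;0 0 0 -8 0 0 0;0 -2 0 -12 0 0 0;0 -6 0 -14 0 0 0;0 -10 0 -14 0 0 0;0 -14 0 -14 0 0 0;0 -18 0 -14 0 0 0;0 -22 0 -14 0 0 0;0 -26 0 -14 0 0 0;0 -30 0 -14 0 0 0;0 -34 0 -14 0 0 0;0 -37 0 -14 0 0 0;0 -39 0 -14 0 0 0;0 -39 0 -14 0 0 0;0 -39 0 -14 0 0 0")

```text
time_s: 7.72
eef_pos: [515.0, -283.7, 264.9]
ee_rot: [-0.0, 0.761, 0.649, 0.0]
force: [0.8, -0.3, -2.3]
grip_width: 0.238
grip_force: 109.1
```

```bash
python3 - <<'E'
from h import *
s=sense();print(s["time_s"],s["eef_pos"],s["ee_rot"],s["force"],s["wrist_torque"])
im=capture("wrist");save("w3.png",im);m=camera_model("wrist")
for l,z in(("head",93),("socket",85),("edge",85),("wheel_top",186),("castor",85),("castor_fork",85)):
        print(l,[(round(d["score"],2),np.round(d["xy"],1).tolist(),np.round(at("wrist",d["xy"],z,m),1)) for d in spot_point("wrist",l)[:3]])
E
```

```text
7.7167 [ 514.98268574 -283.72151558  264.9431149 ] [-4.31981137e-04  7.60924502e-01  6.48840284e-01  3.55743606e-05] [ 0.84483605 -0.28959196 -2.33352211] [ 0.136091   -0.03801687  0.04692245]
head [(0.97, [66.4, 89.2], array([ 333.6, -153.3,   93. ]))]
socket []
edge []
wheel_top [(0.94, [291.4, 34.6], array([ 539.6, -165.7,  186. ])), (0.83, [141.9, 195.5], array([ 423.9, -247.3,  186. ]))]
castor [(0.57, [282.9, 30.1], array([ 538.9, -137.7,   85. ])), (0.57, [54.8, 82.2], array([ 318.9, -143.5,   85. ])), (0.51, [284.5, 28.0], array([ 540.6, -136.2,   85. ]))]
castor_fork [(0.68, [60.5, 79.5], array([ 325.3, -142.2,   85. ])), (0.62, [281.1, 29.1], array([ 537.5, -136.7,   85. ]))]
```

View pics/w3.png

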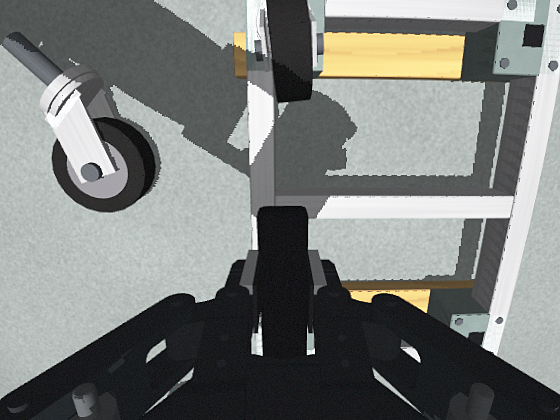

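The wheel shows at the top edge of the picture (about 291,50), so I back off 9 cm to get the whole corner block in view.

Request:
step_arm(commands="0 -4 0 0 0 0 0;0 -8 0 0 0 0 0;0 -9 0 0 0 0 0;0 -9 0 0 0 0 0;0 -9 0 0 0 0 0")

```text
time_s: 8.48
eef_pos: [501.3, -371.8, 265.0]
ee_rot: [-0.0, 0.761, 0.649, 0.0]
force: [0.5, -0.1, -1.8]
grip_width: 0.234
grip_force: 109.1
```

```bash
python3 - <<'E'
from h import *
s=sense();print(s["time_s"],s["eef_pos"],s["ee_rot"])
im=capture("wrist");save("w4f.png",im);m=camera_model("wrist");np.save("m4.npy",m,allow_pickle=True)
for l,z in(("head",93),("socket",85),("edge",85),("wheel_top",186),("castor",85),("castor_fork",85)):
        print(l,[(round(d["score"],2),np.round(d["xy"],1).tolist(),np.round(at("wrist",d["xy"],z,m),1)) for d in spot_point("wrist",l)[:3]])
c=im[0:200,200:440];save("w4.png",cv2.resize(c,(720,600),interpolation=cv2.INTER_CUBIC))
# handle end in tool frame
R0=Rq(s["ee_rot"])
for uv in((258,207),(307,207)): print(R0.inv().apply(at("wrist",uv,s["eef_pos"][2]-9,m)-s["eef_pos"]))
E
```

```text
8.4833 [ 501.29546533 -371.75160078  264.99864462] [-3.80540554e-04  7.60520355e-01  6.49313953e-01  1.89458015e-04]
head []
socket []
edge []
wheel_top [(0.93, [135.1, 120.1], array([ 419.4, -286.7,  186. ])), (0.58, [159.0, 383.3], array([ 376. , -495.9,  186. ]))]
castor []
castor_fork []
[ 33.18379519 -10.56310426   9.02947995]
[33.18946188 11.48573069  9.02214692]
```

View pics/w4.png

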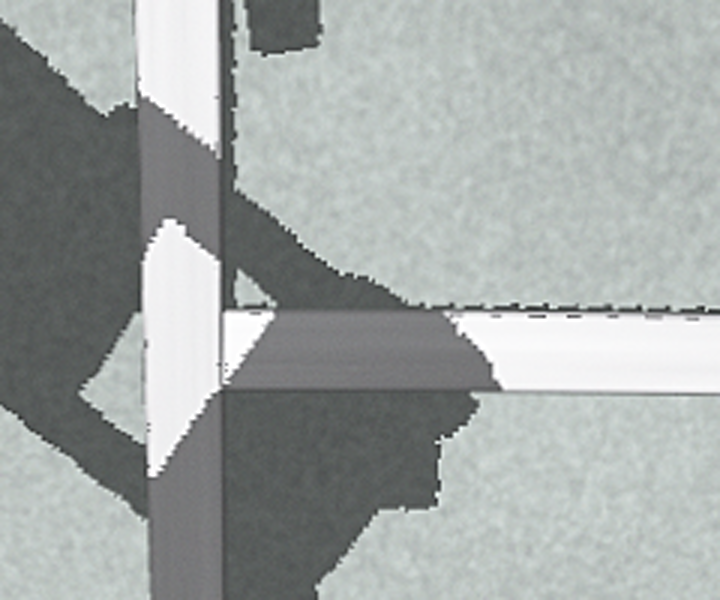

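That was the wrong way (the image top is tool +x); the castor left the view. I'm going forward 17 cm instead.

Request:
step_arm(commands="0 4 0 0 0 0 0;0 8 0 0 0 0 0;0 12 0 0 0 0 0;0 15 0 0 0 0 0;0 17 0 0 0 0 0;0 17 0 0 0 0 0;0 17 0 0 0 0 0")

```text
time_s: 9.42
eef_pos: [528.1, -203.2, 265.7]
ee_rot: [0.0, 0.76, 0.65, 0.0]
force: [0.3, -0.5, -2.2]
grip_width: 0.235
grip_force: 109.1
```

```bash
python3 - <<'E'
from h import *
s=sense();print(s["time_s"],s["eef_pos"],s["ee_rot"])
im=capture("wrist");save("w5f.png",im);m=camera_model("wrist");np.save("m5.npy",m,allow_pickle=True)
for l,z in(("head",93),("socket",85),("edge",85),("wheel_top",186),("castor",85),("castor_fork",85)):
        print(l,[(round(d["score"],2),np.round(d["xy"],1).tolist(),np.round(at("wrist",d["xy"],z,m),1)) for d in spot_point("wrist",l)[:3]])
print(proj("wrist",(540,-136,85),m))
c=im[0:200,180:420];save("w5.png",cv2.resize(c,(720,600),interpolation=cv2.INTER_CUBIC))
E
```

```text
9.4167 [ 528.0858181  -203.20472409  265.70912523] [4.00259537e-04 7.59708940e-01 6.50263151e-01 3.71849975e-05]
head [(0.86, [77.6, 161.3], array([ 335.3, -141.2,   93. ])), (0.61, [283.7, 124.0], array([ 539.5, -139.8,   93. ]))]
socket []
edge [(0.66, [285.2, 82.4], array([ 546.7, -103.3,   85. ]))]
wheel_top [(0.89, [290.9, 170.4], array([ 539.5, -168.1,  186. ])), (0.83, [147.5, 256.2], array([ 427.4, -213.5,  186. ])), (0.81, [421.9, 34.0], array([630.2, -98. , 186. ]))]
castor [(0.63, [64.4, 158.3], array([ 317. , -136.2,   85. ])), (0.61, [281.7, 121.0], array([ 538., -137.,   85.]))]
castor_fork [(0.63, [282.1, 122.5], array([ 538.2, -138.4,   85. ])), (0.61, [70.9, 155.0], array([ 324.9, -134.2,   85. ]))]
[283.58502433 119.62061666]
```

View pics/w5.png

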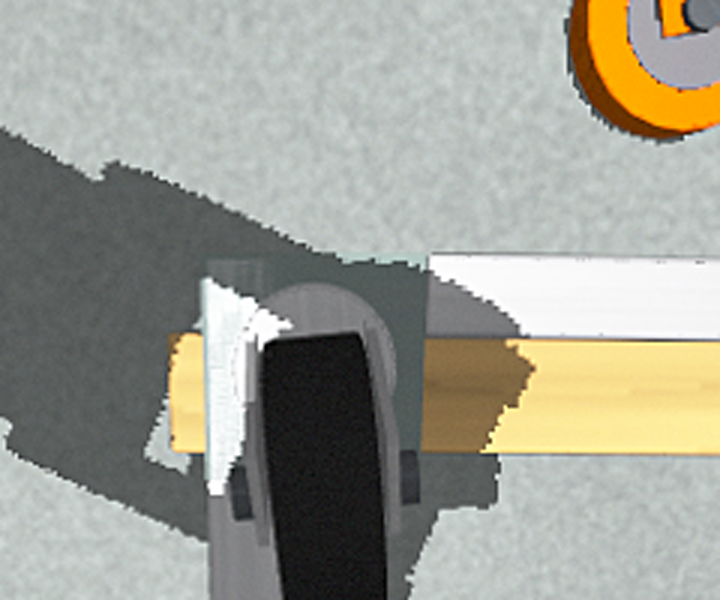

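The crop shows the block with its left edge at crop x≈205, right edge at ≈427 and outer (top) edge at y≈257. The head plate circle is centred near (314,365), and the wheel points down, slightly right.

```bash
python3 - <<'E'
from h import *
m=np.load("m5.npy",allow_pickle=True).item()
f=lambda x,y:(180+x/3,y/3)
A=at("wrist",f(205,300),85,m);B=at("wrist",f(208,480),85,m);C=at("wrist",f(429,270),85,m);D=at("wrist",f(423,440),85,m)
E1=at("wrist",f(270,258),85,m);E2=at("wrist",f(430,256),85,m); Wd=at("wrist",f(640,254.5),85,m)
for n,v in dict(A=A,B=B,C=C,D=D,E1=E1,E2=E2,Wd=Wd).items(): print(n,np.round(v,1))
hc=at("wrist",f(314,365),106,m);print("head",hc, at("wrist",f(232,365),106,m),at("wrist",f(397,365),106,m),at("wrist",f(314,283),106,m))
for n,(p,q) in dict(left=(A,B),right=(C,D)).items(): d=p-q;print(n,np.arctan2(-d[0],d[1]))
d=Wd-E1;print("edge ang",np.arctan2(d[1],d[0]))
print("top hole far", np.arctan2(-172+136,766-541))
for th in(-0.158,-0.145,-0.135):
    ex=np.array([np.cos(th),np.sin(th)]);ey=np.array([-ex[1],ex[0]])
    cx=np.mean([p[:2]@ex for p in(A,B,C,D)]);cy=np.mean([p[:2]@ey for p in(E1,E2)])-35
    print(th,[round(p[:2]@ex-cx,1) for p in(A,B,C,D)],"socket",cx*ex+cy*ey)
# wheel direction: top strip
w=[at("wrist",f(*p),z,m) for p,z in(((312,335),150),((335,598),175))];print(w)
E
```

```text
A [ 510.3 -113.2   85. ]
B [ 500.9 -168.5   85. ]
C [ 580.2 -115.3   85. ]
D [ 571.8 -166.7   85. ]
E1 [ 532.3 -104.2   85. ]
E2 [ 581.1 -111.3   85. ]
Wd [ 645.7 -120.4   85. ]
head [ 540.63223948 -137.73012348  106.        ] [ 516.78341832 -133.92091077  106.        ] [ 564.78819879 -141.52102505  106.        ] [ 544.19931107 -115.00743797  106.        ]
left -0.16788899845002223
right -0.16216563973832035
edge ang -0.14133514312034556
top hole far -0.1586552621864014
-0.158 [np.float64(-34.5), np.float64(-35.1), np.float64(34.9), np.float64(34.7)] socket [ 540.86479239 -140.67292356]
-0.145 [np.float64(-34.2), np.float64(-35.5), np.float64(35.3), np.float64(34.4)] socket [ 540.84149353 -140.80983314]
-0.135 [np.float64(-34.0), np.float64(-35.8), np.float64(35.6), np.float64(34.2)] socket [ 540.8254562  -140.91952209]
[array([ 541.07766301, -129.93118041,  150.        ]), array([ 536.96148464, -190.66870185,  175.        ])]
```

Request:
step_arm(commands="0 4 0.1 0 0 0 0.003;0 8 0.2 0 0 0 0.003;0 12 0.3 0 0 0 0.003;0 16 0.3 0 0 0 0.003;0 20 0.3 0 0 0 0.003;0 24 0.3 0 0 0 0.003;0 26.5 0.3 0 0 0 0.003;0 26.5 0.3 3 0 0 0.003;0 26.5 0.3 7 0 0 0.003;0 26.5 0.3 11 0 0 0.003;0 26.5 0.3 13.6 0 0 0.003;0 26.5 0.3 13.6 0 0 0.003;0 26.5 0.3 13.6 0 0 0.003")

```text
time_s: 10.85
eef_pos: [572.3, 56.8, 129.3]
ee_rot: [-0.0, 0.762, 0.648, -0.0]
force: [0.0, 0.8, -1.9]
grip_width: 0.239
grip_force: 109.0
```

```bash
cat >> h.py <<'E'
S=np.array([540.5,-139.]);EX=np.array([.9875,-.1574]);EY=np.array([.1574,.9875])
def st():
    s=sense();p=s["eef_pos"];e=Rq(s["ee_rot"]).as_matrix();d=p[:2]-S
    print("t",round(s["time_s"],2),"dx %.1f dy %.1f z %.1f"%(d@EX,d@EY,p[2]),"toolx",np.round([e[:2,0]@EX,e[:2,0]@EY,e[2,0]],3),"F",np.round(s["force"],1),"T",np.round(s["wrist_torque"],2),"grip",round(s["grip_width"],3),round(s["grip_force"]));return s
E
python3 - <<'E'
from h import *
st()
save("s6f.png",capture("scene"));capture("top")
for l in("claw","head","edge"):
    o={}
    for c in("scene","top"):
        r=[(round(d["score"],2),np.round(d["xy"],1).tolist()) for d in spot_point(c,l)[:3]];print(l,c,r)
c=cv2.imread("pics/s6f.png")[170:290,220:380];cv2.imwrite("pics/s6.png",cv2.resize(c,(800,600),interpolation=cv2.INTER_CUBIC))
E
```

```text
t 10.85 dx 0.6 dy 198.4 z 129.3 toolx [ 0.002  1.    -0.   ] F [ 0.   0.8 -1.9] T [ 0.12 -0.02  0.07] grip 0.239 109
claw scene [(0.74, [286.4, 228.4])]
claw top [(0.6, [270.1, 199.9])]
head scene [(0.94, [274.1, 227.1]), (0.81, [253.5, 180.7]), (0.67, [109.1, 236.5])]
head top [(0.88, [283.4, 202.5]), (0.88, [237.1, 160.7]), (0.84, [288.0, 278.2])]
edge scene [(0.58, [287.2, 228.9])]
edge top [(0.64, [273.1, 202.1])]
```

View pics/s6.png

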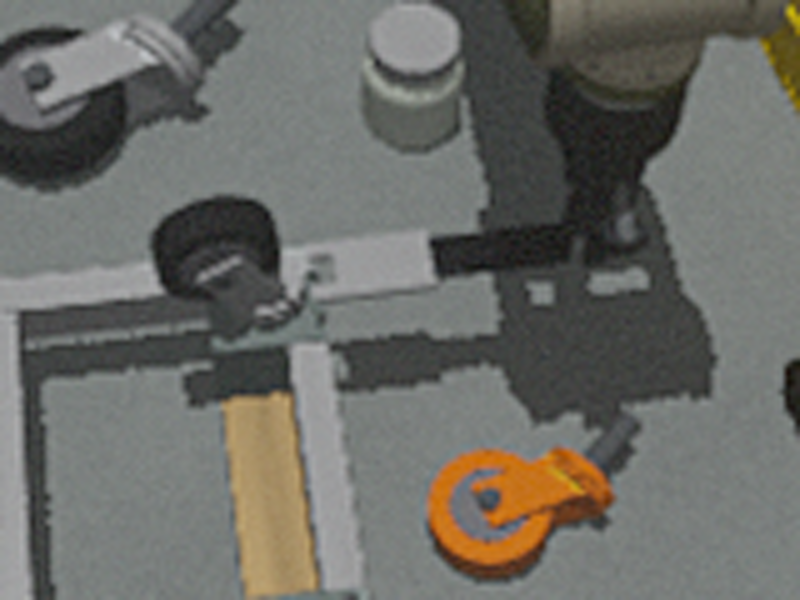

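Request:
step_arm(commands="0 0 -0.05 1 0 0 0;0 0 -0.05 2 0 0 0;0 0 -0.05 2.3 0 0 0;0 0 -0.05 2.4 0 0 0;0 0 -0.05 2.4 0 0 0;0 0 -0.05 2.4 0 0 0")

```text
time_s: 11.75
eef_pos: [571.9, 57.2, 105.4]
ee_rot: [0.0, 0.761, 0.648, 0.0]
force: [0.6, -0.2, -2.9]
grip_width: 0.242
grip_force: 109.2
```

```bash
python3 - <<'E'
from h import *
st()
E
```

```text
t 11.75 dx 0.1 dy 198.7 z 105.4 toolx [0.002 1.    0.   ] F [ 0.6 -0.2 -2.9] T [ 0.1  -0.02 -0.04] grip 0.242 109
```

Request:
step_arm(commands="0 0 0 0.1 0 0 0;0 0 0 0.2 0 0 0;0 0 0 0.2 0 0 0")

```text
time_s: 12.0
eef_pos: [571.9, 57.2, 103.4]
ee_rot: [0.0, 0.761, 0.648, 0.0]
force: [-0.1, 0.7, -1.3]
grip_width: 0.237
grip_force: 109.2
```

Request:
step_arm(commands="0 0 0 0.1 0 0 0;0 0 0 0.2 0 0 0;0 0 0 0.2 0 0 0")

```text
time_s: 12.25
eef_pos: [571.8, 57.3, 101.3]
ee_rot: [0.0, 0.761, 0.648, 0.0]
force: [0.1, 1.7, -1.0]
grip_width: 0.237
grip_force: 109.4
```

Request:
step_arm(commands="0 0 0 0.1 0 0 0;0 0 0 0.2 0 0 0;0 0 0 0.2 0 0 0")

```text
time_s: 12.5
eef_pos: [571.8, 57.3, 99.3]
ee_rot: [0.0, 0.761, 0.648, 0.0]
force: [1.1, 1.2, 0.2]
grip_width: 0.233
grip_force: 109.5
```

```bash
python3 - <<'E'
from h import *
st()
save("s7f.png",capture("scene"));capture("top")
for l in("claw","head","edge"):
    for c in("scene","top"):
        r=[(round(d["score"],2),np.round(d["xy"],1).tolist()) for d in spot_point(c,l)[:1]];print(l,c,r)
c=cv2.imread("pics/s7f.png")[190:250,240:320];cv2.imwrite("pics/s7.png",cv2.resize(c,(800,600),interpolation=cv2.INTER_CUBIC))
E
```

```text
t 12.5 dx 0.0 dy 198.7 z 99.3 toolx [ 0.002  1.    -0.   ] F [1.1 1.2 0.2] T [-0.09 -0.09  0.05] grip 0.233 109
claw scene [(0.58, [290.5, 232.8])]
claw top [(0.89, [271.8, 201.0])]
head scene [(0.89, [109.8, 239.0])]
head top [(0.94, [236.7, 162.8])]
edge scene [(0.79, [285.5, 229.5])]
edge top [(0.62, [275.5, 199.3])]
```

Request:
step_arm(commands="0 0 0 -0.1 0 0 0;0 -0.3 0 -0.1 0 0 0;0 -0.7 0 -0.1 0 0 0;0 -1 0 -0.1 0 0 0;0 -1.3 0 -0.1 0 0 0;0 -1.5 0 -0.1 0 0 0;0 -1.5 0 -0.1 0 0 0")

```text
time_s: 13.48
eef_pos: [569.3, 41.7, 100.3]
ee_rot: [0.0, 0.762, 0.648, -0.0]
force: [-0.5, -2.0, -0.3]
grip_width: 0.239
grip_force: 109.4
```

```bash
python3 - <<'E'
from h import *
st()
E
```

```text
t 13.48 dx 0.0 dy 183.0 z 100.3 toolx [ 0.002  1.    -0.   ] F [-0.5 -2.  -0.3] T [-0.46  0.1   0.01] grip 0.239 109
```

Request:
step_arm(commands="0 -0.3 0 0 0 0 0;0 -0.6 0 0 0 0 0;0 -0.9 0 0 0 0 0;0 -1.2 0 0 0 0 0;0 -1.5 0 0 0 0 0;0 -1.5 0 0 0 0 0")

```text
time_s: 13.98
eef_pos: [566.8, 27.0, 100.3]
ee_rot: [-0.0, 0.762, 0.648, -0.0]
force: [-0.9, -1.5, 1.1]
grip_width: 0.235
grip_force: 109.5
```

```bash
python3 - <<'E'
from h import *
st()
save("s8f.png",capture("scene"));capture("top");c=cv2.imread("pics/s8f.png")[190:250,240:320];cv2.imwrite("pics/s8.png",cv2.resize(c,(800,600),interpolation=cv2.INTER_CUBIC))
E
```

```text
t 13.98 dx -0.2 dy 168.1 z 100.3 toolx [ 0.003  1.    -0.   ] F [-0.9 -1.5  1.1] T [-0.47  0.23 -0.19] grip 0.235 110
```

View pics/s8.png

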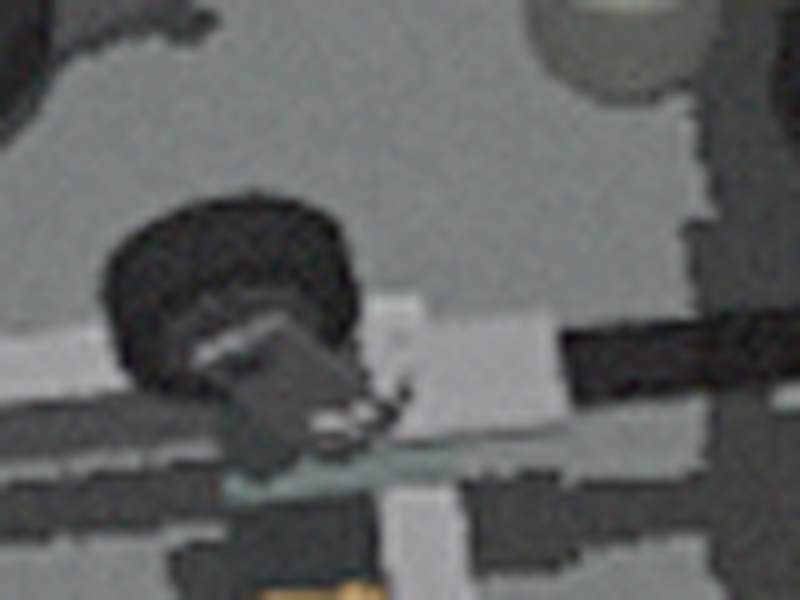

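The plate has slid under the head plate (claw hidden, plate visible from about 400 to 560 in the crop). I'll push it home gently.

Request:
step_arm(commands="0 -0.2 0 0 0 0 0;0 -0.4 0 0 0 0 0;0 -0.6 0 0 0 0 0;0 -0.6 0 0 0 0 0")

```text
time_s: 14.42
eef_pos: [566.0, 21.7, 100.3]
ee_rot: [-0.0, 0.761, 0.648, 0.0]
force: [-1.1, 2.4, 0.4]
grip_width: 0.24
grip_force: 109.5
```

```bash
python3 - <<'E'
from h import *
st()
E
```

```text
t 14.42 dx -0.1 dy 162.7 z 100.3 toolx [0.002 1.    0.   ] F [-1.1  2.4  0.4] T [ 0.05  0.14 -0.19] grip 0.24 109
```

Request:
step_arm(commands="0 0.03 0 0.32 0 -0.025 0;0 0.05 0 0.64 0 -0.05 0;0 0.07 0 0.96 0 -0.075 0;0 0.09 0 1.28 0 -0.1 0;0 0.08 0 1.6 0 -0.125 0;0 0.08 0 1.92 0 -0.15 0;0 0.07 0 2.25 0 -0.175 0;0 0.05 0 2.57 0 -0.2 0;0 0.05 0 2.57 0 -0.2 0;0 0.05 0 2.57 0 -0.2 0", newtons=120)

```text
time_s: 15.25
eef_pos: [566.2, 22.6, 74.6]
ee_rot: [0.065, 0.757, 0.645, -0.076]
force: [-0.4, 3.6, 0.3]
grip_width: 0.234
grip_force: 121.2
```

```bash
python3 - <<'E'
from h import *
st()
E
```

```text
t 15.25 dx -0.0 dy 163.6 z 74.6 toolx [ 0.001  0.98  -0.198] F [-0.4  3.6  0.3] T [ 0.28  0.06 -0.12] grip 0.234 121
```

Request:
step_arm(commands="0 0.04 0 0.26 0 -0.02 0;0 0.06 0 0.51 0 -0.04 0;0 0.08 0 0.77 0 -0.06 0;0 0.08 0 1.02 0 -0.08 0;0 0.08 0 1.02 0 -0.08 0")

```text
time_s: 15.67
eef_pos: [565.5, 21.1, 63.8]
ee_rot: [0.09, 0.754, 0.642, -0.107]
force: [-2.0, 2.3, 2.2]
grip_width: 0.23
grip_force: 121.4
```

```bash
python3 - <<'E'
from h import *
st()
save("s9f.png",capture("scene"))
c=cv2.imread("pics/s9f.png")[170:260,230:350];cv2.imwrite("pics/s9.png",cv2.resize(c,(800,600),interpolation=cv2.INTER_CUBIC))
print(spot_point("scene","head")[:1],spot_point("scene","claw")[:1])
E
```

```text
t 15.67 dx -0.5 dy 162.0 z 63.8 toolx [ 0.001  0.961 -0.278] F [-2.   2.3  2.2] T [ 0.07  0.22 -0.33] grip 0.23 121
[{'xy': [337.1, 267.0], 'score': 0.9}] [{'xy': [277.8, 231.7], 'score': 0.88}]
```

View pics/s9.png

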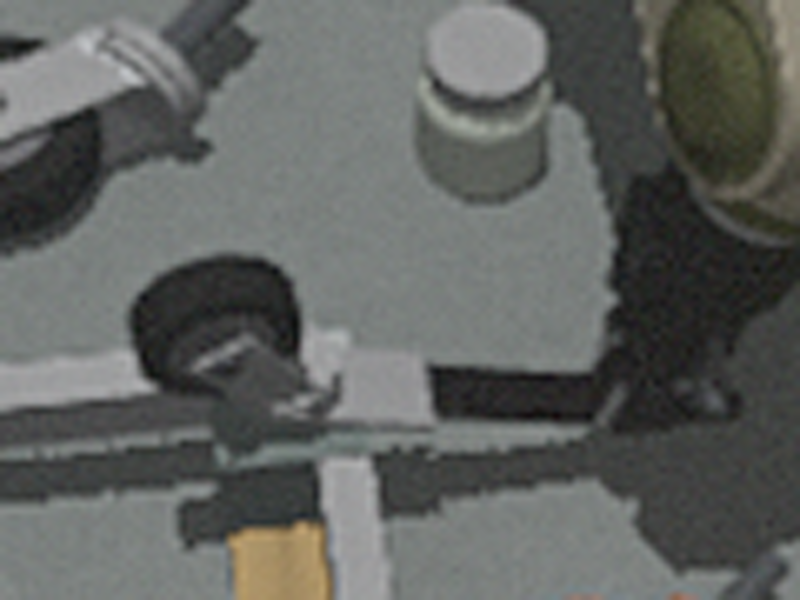

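```bash
python3 - <<'E'
from h import *
f=lambda dx,dy,z:np.round(proj("scene",(*(S+dx*EX+dy*EY),z)),1)
# boundary top corners (bar x=25, y=+-20), flat vs tilt
for y in(-20,20):
    print(y,"flat",f(y,67.5,90),"tilt.28",f(y,35+32.5*.961+5*.276,85-32.5*.276+5*.961))
for h in(0,3,6,9): print(h,"wheeltop",f(0,-28,186+h),"front axis",f(0,0,106+h))
# align shift of castor between pictures, bar-free region: wheel
a=cv2.imread("pics/s8f.png",0);b=cv2.imread("pics/s9f.png",0);t0=cv2.imread("pics/s.png",0)
T=t0[205:232,246:274]
for n,i in(("s8",a),("s9",b)):
    r=cv2.matchTemplate(cv2.resize(i[195:245,236:286],None,fx=8,fy=8,interpolation=cv2.INTER_CUBIC),cv2.resize(T,None,fx=8,fy=8,interpolation=cv2.INTER_CUBIC),cv2.TM_CCOEFF_NORMED)
    _,v,_,l=cv2.minMaxLoc(r);print(n,v,l[0]/8+236-246,l[1]/8+195-205)
E
```

```text
-20 flat [292.4 220.8] tilt.28 [292.4 222.4]
20 flat [294.3 231.7] tilt.28 [294.2 233.3]
0 wheeltop [261.1 212. ] front axis [271.4 225.8]
3 wheeltop [261.1 211.5] front axis [271.4 225.3]
6 wheeltop [261.  210.9] front axis [271.4 224.8]
9 wheeltop [261.  210.3] front axis [271.4 224.2]
s8 0.9915879964828491 -0.125 0.125
s9 0.9728778004646301 -0.75 -0.75
```

Request:
step_arm(commands="0 0.03 0 0.26 0 -0.02 0;0 0.06 0 0.52 0 -0.04 0;0 0.08 0 0.77 0 -0.06 0;0 0.08 0 1.03 0 -0.08 0;0 0.08 0 1.28 0 -0.1 0;0 0.09 0 1.54 0 -0.12 0;0 0.09 0 1.8 0 -0.14 0;0 0.09 0 1.8 0 -0.14 0;0 0.09 0 1.8 0 -0.14 0")

```text
time_s: 16.57
eef_pos: [565.2, 16.9, 46.7]
ee_rot: [0.135, 0.745, 0.634, -0.159]
force: [-1.2, 1.5, 3.3]
grip_width: 0.232
grip_force: 121.4
```

```bash
cat >> h.py <<'E'
def wheel(n):
    save(n,capture("scene"));t0=cv2.imread("pics/s.png",0);i=cv2.imread("pics/"+n,0);T=t0[205:232,246:274]
    r=cv2.matchTemplate(cv2.resize(i[190:245,236:286],None,fx=8,fy=8,interpolation=cv2.INTER_CUBIC),cv2.resize(T,None,fx=8,fy=8,interpolation=cv2.INTER_CUBIC),cv2.TM_CCOEFF_NORMED)
    _,v,_,l=cv2.minMaxLoc(r);print("wheel shift",round(v,3),l[0]/8+236-246,l[1]/8+190-205)
E
python3 - <<'E'
from h import *
st();wheel("s10.png")
E
```

```text
t 16.57 dx -0.2 dy 157.8 z 46.7 toolx [ 0.001  0.913 -0.408] F [-1.2  1.5  3.3] T [-0.03  0.18 -0.44] grip 0.232 121
wheel shift 0.928 1.125 -2.125
```

Request:
step_arm(commands="0 0.03 0 0.26 0 -0.02 0;0 0.05 0 0.51 0 -0.04 0;0 0.05 0 0.51 0 -0.04 0;0 0.05 0 0.51 0 -0.04 0")

```text
time_s: 16.95
eef_pos: [564.9, 15.3, 41.8]
ee_rot: [0.148, 0.741, 0.631, -0.174]
force: [-1.6, 2.0, 1.7]
grip_width: 0.236
grip_force: 121.4
```

```bash
python3 - <<'E'
from h import *
st();wheel("s11.png");capture("top")
for l,a in(("wheel_top",0),("head",0),("castor",0)):
    o=[]
    for c,near in(("scene",proj("scene",(*(S-28*EY*(l=="wheel_top")),190 if l=="wheel_top" else 95))),("top",proj("top",(*(S-28*EY*(l=="wheel_top")),190 if l=="wheel_top" else 95)))):
        r=[d for d in spot_point(c,l) if np.hypot(*(np.array(d["xy"])-near))<12]
        print(l,c,np.round(near,1),[(round(d["score"],2),np.round(d["xy"],1)) for d in r][:2])
        if r:o.append(ray(c,r[0]["xy"]))
    if len(o)==2:print(tri(o))
E
```

```text
t 16.95 dx -0.2 dy 156.2 z 41.8 toolx [ 0.001  0.896 -0.444] F [-1.6  2.   1.7] T [-0.01  0.1  -0.31] grip 0.236 121
wheel shift 0.916 2.125 -2.5
wheel_top scene [261.1 211.3] [(0.58, array([265.6, 208.2]))]
wheel_top top [295.7 201.5] [(0.57, array([290.6, 199.5]))]
[ 540.55172444 -152.60416474  205.93425539]
head scene [271.5 227.7] [(0.8, array([272.8, 222.6]))]
head top [286.  202.9] [(0.86, array([284. , 201.7]))]
[ 541.69040061 -133.55501465  123.69770043]
castor scene [271.5 227.7] [(0.92, array([274.3, 226.8]))]
castor top [286.  202.9] [(0.7, array([283.6, 202.4]))]
[ 542.02416817 -130.9473412    99.03955422]
```

Request:
step_arm(commands="0 -0.1 0 -0.5 0 0.04 0;0 -0.18 0 -1 0 0.08 0;0 -0.27 0 -1.52 0 0.12 0;0 -0.42 0 -2 0 0.16 0;0 -0.57 0 -2.5 0 0.2 0;0 -0.73 0 -2.99 0 0.24 0;0 -0.93 0 -3.46 0 0.28 0;0 -1.14 0 -3.94 0 0.32 0;0 -1.36 0 -4.41 0 0.36 0;0 -1.36 0 -4.41 0 0.36 0;0 -1.36 0 -4.41 0 0.36 0")

```text
time_s: 18.27
eef_pos: [566.4, 21.8, 87.8]
ee_rot: [0.033, 0.76, 0.647, -0.038]
force: [1.3, -1.7, 0.7]
grip_width: 0.233
grip_force: 121.2
```

```bash
python3 - <<'E'
from h import *
st();wheel("s12.png")
E
```

```text
t 18.27 dx 0.3 dy 162.9 z 87.8 toolx [ 0.002  0.995 -0.102] F [ 1.3 -1.7  0.7] T [-0.48 -0.03  0.12] grip 0.233 121
wheel shift 0.955 -3.125 0.875
```

```bash
python3 - <<'E'
from h import *
capture("top")
T0=[]
def fit(n,h,tilt):
    # predicted wheel-centre pixel shift vs seated, tilt toward -y about stem bottom
    pass
for l,z in(("wheel_top",190),("head",95),("castor",88)):
    o=[]
    q=S-28*EY*(l=="wheel_top")
    for c in("scene","top"):
        near=proj(c,(*q,z)); r=[d for d in spot_point(c,l) if np.hypot(*(np.array(d["xy"])-near))<14]
        if r:o.append(ray(c,r[0]["xy"]));print(l,c,round(r[0]["score"],2),np.round(np.array(r[0]["xy"])-near,1))
    if len(o)==2:print(l,tri(o))
c0=np.array([0,-28,63.5])
base=proj("scene",(*(S-28*EY),148.5))
for h in(0,3,6,9,12):
    for th in(0,.05,.1,.15):  # rotate about dolly x through stem bottom at mouth -42+h.. use mouth
        y=-28*np.cos(th)-(63.5+h)*np.sin(th);z=(63.5+h)*np.cos(th)-28*np.sin(th)
        print(h,th,np.round(proj("scene",(*(S+y*EY),85+z))-base,1))
E
```

```text
wheel_top scene 0.98 [-3.2  3.2]
wheel_top top 0.81 [ 5.4 -2.2]
wheel_top [ 542.97589136 -180.45328291  188.8180687 ]
head scene 0.7 [ 0.4 -4.9]
head top 0.66 [ 1.8 -1.3]
head [ 542.52439858 -141.05199075  126.74298155]
castor scene 0.63 [ 1.6 -1.7]
castor top 0.68 [4.2 1.2]
castor [ 538.15546002 -142.86102639   95.5573305 ]
0 0 [0. 0.]
0 0.05 [-1.   0.4]
0 0.1 [-2.   0.8]
0 0.15 [-3.   1.2]
3 0 [-0.  -0.6]
3 0.05 [-1.1 -0.2]
3 0.1 [-2.2  0.3]
3 0.15 [-3.2  0.7]
6 0 [-0.1 -1.1]
6 0.05 [-1.2 -0.7]
6 0.1 [-2.3 -0.3]
6 0.15 [-3.4  0.2]
9 0 [-0.1 -1.7]
9 0.05 [-1.3 -1.3]
9 0.1 [-2.5 -0.8]
9 0.15 [-3.6 -0.4]
12 0 [-0.2 -2.2]
12 0.05 [-1.4 -1.8]
12 0.1 [-2.6 -1.4]
12 0.15 [-3.8 -0.9]
```

Request:
step_arm(commands="0 0.8 0 -0.08 0 0 0;0 1.6 0 -0.16 0 0 0;0 2.4 0 -0.24 0 0 0;0 3.4 0 -0.34 0 0 0;0 4.6 0 -0.46 0 0 0;0 6 0 -0.6 0 0 0;0 8 0 -0.8 0 0 0;0 8 0 -0.8 0 0 0;0 8.3 0 2 0 0.05 0;0 8.5 0 4.5 0 0.1 0;0 8.6 0 5.5 0 0.1 0;0 8.6 0 5.5 0 0.1 0;0 8.6 0 5.5 0 0.1 0")

```text
time_s: 19.75
eef_pos: [579.0, 102.0, 24.5]
ee_rot: [0.0, 0.761, 0.648, -0.0]
force: [-1.5, 0.4, -2.9]
grip_width: 0.232
grip_force: 120.7
```

```bash
python3 - <<'E'
from h import *
st();wheel("s13.png");capture("top")
for l,z in(("wheel_top",190),("head",95),("castor",88)):
    o=[]
    q=S-28*EY*(l=="wheel_top")
    for c in("scene","top"):
        near=proj(c,(*q,z)); r=[d for d in spot_point(c,l) if np.hypot(*(np.array(d["xy"])-near))<14]
        if r:o.append(ray(c,r[0]["xy"]))
    if len(o)==2:print(l,tri(o))
E
```

```text
t 19.75 dx 0.1 dy 244.1 z 24.5 toolx [ 0.002  1.    -0.001] F [-1.5  0.4 -2.9] T [ 0.17 -0.01  0.01] grip 0.232 121
wheel shift 0.955 -3.125 0.875
wheel_top [ 547.85675393 -179.52899761  202.44781341]
head [ 543.18543665 -143.74967842  131.46149454]
castor [ 535.26883408 -139.82741628   80.03839425]
```

Request:
step_arm(commands="0 0 0 0.15 0 0 0;0 0 0 0.15 0 0 0;0.5 0 0 0.15 0 0 0;0.5 0 0 0.15 0 0 0;0.5 0 0 0.15 0 0 0;0.5 0 0 0.15 0 0 0;0.5 0 0 -4 0 0 0;0.5 0 0 -8 0 0 0;0.5 0 0 -12 0 0 0;0.5 0 0 -16 0 0 0;0.6 -3 0 -19 0 0 0;0.6 -6 0 -22 0 0 0;0.6 -10 0 -24 0 0 0;0.6 -14 0 -24 0 0 0;0.6 -18 0 -24 0 0 0;0.6 -22 0 -24 0 0 0;0.6 -26 0 -24 0 0 0;0.6 -29 0 -24 0 0 0;0.6 -30.9 0 -24 0 0 0;0.6 -30.9 0 -24 0 0 0", newtons=60)

```text
time_s: 21.82
eef_pos: [528.8, -206.9, 264.0]
ee_rot: [0.0, 0.763, 0.647, -0.0]
force: [0.1, 0.6, -0.8]
grip_width: 0.603
grip_force: 0.0
```

```bash
python3 - <<'E'
from h import *
s=st()
im=capture("wrist");save("w6.png",im);m=camera_model("wrist");np.save("m6.npy",m,allow_pickle=True)
for l,z in(("head",100),("wheel_top",192),("castor",92),("castor_fork",92),("bar",0)):
    print(l,[(round(d["score"],2),np.round(d["xy"],1).tolist(),np.round(at("wrist",d["xy"],z,m),1)) for d in spot_point("wrist",l)[:3]])
# black wheel in picture near predicted
hsv=im.max(axis=2).astype(int);k=(hsv<45).astype(np.uint8);k[:, :200]=0;k[:,380:]=0;k[230:]=0
n,lab,stt,cen=cv2.connectedComponentsWithStats(k)
for i in range(1,n):
    if stt[i,4]>300: print(i,stt[i],cen[i])
for d in trace("wrist","castor_fork")[:3]: print(d["score"],np.round(d["rect"]),cv2.minAreaRect(np.argwhere(d["mask"])[:,::-1].astype(np.float32)))
E
```

```text
t 21.82 dx -0.8 dy -68.9 z 264.0 toolx [ 0.006  1.    -0.001] F [ 0.1  0.6 -0.8] T [ 0.04 -0.01 -0.05] grip 0.603 0
head [(0.82, [75.5, 160.3], array([ 340.9, -139.1,  100. ]))]
wheel_top [(0.96, [148.5, 253.7], array([ 434. , -208.9,  192. ])), (0.79, [300.9, 190.8], array([ 545.4, -181.9,  192. ])), (0.65, [424.9, 31.3], array([630.8, -99.3, 192. ]))]
castor [(0.85, [281.6, 118.9], array([ 540. , -135.7,   92. ])), (0.59, [66.0, 153.7], array([ 327.9, -131.4,   92. ]))]
castor_fork [(0.86, [69.6, 152.0], array([ 332.1, -130.5,   92. ])), (0.72, [284.2, 123.2], array([ 541.7, -139.9,   92. ]))]
bar []
3 [ 268  119   53  102 3661] [294.11636165 169.38268233]
0.97 [110. 212.  98. 129.] ((104.0366439819336, 216.7265625), (119.17181396484375, 91.68730163574219), 52.63332748413086)
0.8 [293. 158.  70. 122.] ((293.4739990234375, 158.78311157226562), (125.89678192138672, 65.331298828125), 83.1572265625)
```

```bash
cat > fit.py <<'E'
from h import *
from scipy.optimize import minimize
def fit(img,m,rows,x0):
    im=cv2.imread("pics/"+img);k=(im.max(axis=2)<45).astype(np.uint8);k[:,:200]=0;k[:,380:]=0;k[rows:]=0
    n,lab,stt,cen=cv2.connectedComponentsWithStats(k);i=1+np.argmax(stt[1:,4]);M=(lab==i).astype(np.uint8)
    M=cv2.morphologyEx(M,cv2.MORPH_OPEN,np.ones((7,7)));t=np.linspace(0,2*np.pi,72)
    big=cv2.resize(M,None,fx=4,fy=4,interpolation=cv2.INTER_NEAREST)
    def model(p):
        x,y,z,yaw,roll=p;u=np.array([np.cos(yaw)*np.cos(roll),np.sin(yaw)*np.cos(roll),np.sin(roll)]);v=np.array([-np.sin(yaw),np.cos(yaw),0]);w=np.cross(u,v)
        P=[proj("wrist",np.array([x,y,z])+s*12.5*u+37.5*(np.cos(a)*v+np.sin(a)*w),m) for s in(-1,1) for a in t]
        h=cv2.convexHull(((np.array(P)+.5)*4).astype(np.float32)).astype(np.int32);o=np.zeros_like(big);cv2.fillConvexPoly(o,h,1);o[rows*4:]=0;return o
    c=lambda p:1-(model(p)&big).sum()/(model(p)|big).sum()
    best=minimize(c,x0,method="Nelder-Mead",options=dict(initial_simplex=[np.array(x0)]+[np.array(x0)+np.eye(5)[j]*[6,6,8,.1,.1][j] for j in range(5)],maxiter=400))
    print(img,"IoU",1-best.fun,"xyz yaw roll",np.round(best.x,2));return best.x
if __name__=="__main__":
    fit("w5f.png",np.load("m5.npy",allow_pickle=True).item(),200,[538,-165,148,-.1,0])
    fit("w6.png",np.load("m6.npy",allow_pickle=True).item(),225,[540,-176,152,-.1,0])
E
python3 fit.py
```

```text
w5f.png IoU 0.9807458053361625 xyz yaw roll [ 5.3945e+02 -1.6750e+02  1.3930e+02 -5.0000e-02  3.0000e-02]
w6.png IoU 0.9593660908938454 xyz yaw roll [ 5.4156e+02 -1.7553e+02  1.4785e+02  4.0000e-02 -6.0000e-02]
```

Request:
step_arm(commands="0.7 1.7 0.35 0 0 0 -0.09;0.7 3.45 0.7 0 0 0 -0.185;0.7 3.45 0.7 2 0 0 -0.185;0.7 3.45 0.7 4.5 0 0 -0.185;0.7 3.45 0.7 6.4 0 0 -0.185;0.7 3.45 0.7 7.4 0 0 -0.185;0.7 3.45 0.7 7.4 0 0 -0.185;0.7 3.45 0.7 7.4 0 0 -0.185", newtons=70)

```text
time_s: 22.83
eef_pos: [542.4, -170.3, 190.9]
ee_rot: [0.0, 0.698, 0.716, 0.0]
force: [0.6, 0.0, 0.4]
grip_width: 0.7
grip_force: 0.0
```

```bash
python3 - <<'E'
from h import *
s=st();wheel("s14.png");capture("wrist")
for d in spot_point("wrist","wheel_top")[:3]: print(d, at("wrist",d["xy"],194))
print(proj("wrist",(541.5,-174,194)))
E
```

```text
t 22.83 dx 6.8 dy -30.6 z 190.9 toolx [-0.182  0.983 -0.   ] F [0.6 0.  0.4] T [-0.02 -0.03  0.03] grip 0.7 0
wheel shift 0.784 -3.25 1.375
{'xy': [284.9, 305.1], 'score': 0.96} [ 544.11251246 -181.41560521  194.        ]
{'xy': [461.3, 88.5], 'score': 0.77} [608.5984828 -86.5119645 194.       ]
{'xy': [94.7, 284.1], 'score': 0.71} [ 457.39406753 -173.40185263  194.        ]
[279.50984599 290.72250243]
```

Request:
step_arm(commands="0.7 -0.6 0.1 0.1 0 0 0;0.7 -0.6 0.1 0.1 0 0 0;0.4 -0.6 0.1 0.1 0 0 0;0.1 -0.6 0.1 0.1 0 0 0;0 -0.6 0.1 0.1 0 0 0;0 -0.6 0.1 0.1 0 0 0;0 -0.6 0.1 0.1 0 0 0;0 -0.6 0.1 0.1 0 0 0", newtons=70)

```text
time_s: 23.65
eef_pos: [543.0, -176.3, 189.0]
ee_rot: [-0.0, 0.698, 0.716, -0.0]
force: [-1.1, 0.6, -3.2]
grip_width: 0.274
grip_force: 70.1
```

Request:
step_arm(commands="0 0 0 -0.3 0 0 0;0 0 0 -0.6 0 0 0;0 0 0 -0.9 0 0 0;0 0 0 -0.9 0 0 0")

```text
time_s: 23.98
eef_pos: [543.3, -176.5, 199.0]
ee_rot: [0.0, 0.698, 0.716, -0.0]
force: [-2.2, 0.5, -1.4]
grip_width: 0.278
grip_force: 70.0
```

Request:
step_arm(commands="0 0 0 -0.6 0 0 0;0 0 0 -1.2 0 0 0;0 0 0 -1.8 0 0 0;0 0 0 -2.4 0 0 0;0 0 0 -3 0 0 0;0 0 0 -3.6 0 0 0;0 0 0 -4.2 0 0 0;0 0 0 -4.8 0 0 0;0 0 0 -5.4 0 0 0;0 0 0 -6 0 0 0;0 0 0 -6 0 0 0;0 0 0 -6 0 0 0")

```text
time_s: 24.98
eef_pos: [543.3, -176.4, 258.5]
ee_rot: [0.0, 0.698, 0.716, 0.0]
force: [-0.0, -0.1, -4.2]
grip_width: 0.275
grip_force: 70.0
```

```bash
python3 - <<'E'
from h import *
s=st();capture("scene");capture("top")
for l in("castor","head","socket"):
    for c in("scene","top"): print(l,c,[(round(d["score"],2),np.round(d["xy"],1)) for d in spot_point(c,l)][:5])
print(proj("scene",(543,-140,170)),proj("top",(543,-140,170)))
for c in("scene","top"):
    d=trace(c,"tray")[0];v,u=np.nonzero(d["mask"]);r=cv2.minAreaRect(np.c_[u,v].astype(np.float32));b=cv2.boxPoints(r);print(c,d["score"],np.round([at(c,p,60)[:2] for p in b]))
E
```

```text
t 24.98 dx 8.7 dy -36.5 z 258.5 toolx [-0.182  0.983 -0.   ] F [-0.  -0.1 -4.2] T [ 0.   -0.03 -0.  ] grip 0.275 70
castor scene [(0.91, array([258.6, 180.3])), (0.8, array([111.5, 244.2])), (0.66, array([271.5, 214.9]))]
castor top [(0.87, array([286.1, 283.1])), (0.7, array([289. , 204.9])), (0.65, array([230.7, 166.2])), (0.6, array([446.1, 245.9]))]
head scene [(0.71, array([107.8, 234.5])), (0.64, array([252.6, 179.9])), (0.62, array([336. , 266.9])), (0.61, array([268.7, 214.3])), (0.59, array([302.1, 241.9]))]
head top [(0.95, array([236.9, 161.5])), (0.87, array([285.3, 278.6])), (0.42, array([287. , 202.5]))]
socket scene [(0.97, array([268. , 227.9]))]
socket top [(0.88, array([284.7, 204. ]))]
[270.87315696 214.87990912] [286.58532048 199.95007679]
scene 0.67 [[387. 247.]
 [307. 512.]
 [685. 475.]
 [736. 248.]]
top 0.85 [[671. 480.]
 [668. 267.]
 [370. 267.]
 [374. 477.]]
```

Request:
step_arm(commands="0 2 -0.1 0 0 0 0.05;0 5 -0.2 0 0 0 0.13;0 8.5 -0.3 0 0 0 0.21;0 12 -0.4 0 0 0 0.3;0 15.5 -0.5 0 0 0 0.38;0 19 -0.6 0 0 0 0.46;0 22.5 -0.7 0 0 0 0.54;0 26 -0.8 0 0 0 0.62;0 29.5 -0.9 0 0 0 0.7;0 33 -1 0 0 0 0.78;0 36.5 -1.1 0 0 0 0.86;0 40 -1.2 0 0 0 0.94;0 43.5 -1.3 0 0 0 1.02;0 47 -1.5 0 0 0 1.1;0 50 -1.6 0 0 0 1.18;0 52.5 -1.7 0 0 0 1.26;0 54 -1.74 0 0 0 1.296;0 54.5 -1.74 0 0 0 1.296;0 54.5 -1.74 0 0 0 1.296", newtons=100)

```text
time_s: 27.07
eef_pos: [511.9, 368.6, 257.9]
ee_rot: [0.0, 0.989, 0.151, -0.0]
force: [-0.1, 0.6, -3.7]
grip_width: 0.266
grip_force: 102.3
```

```bash
python3 - <<'E'
from h import *
s=sense();print(np.round(s["joints"],2),s["eef_pos"],s["force"],s["wrist_torque"],s["grip_width"])
capture("scene");capture("top")
p=s["eef_pos"]
for l,dz in(("castor",-94),("wheel_top",7),("head",-86)):
    o=[]
    for c in("scene","top"):
        near=proj(c,p+[0,0,dz]);r=[d for d in spot_point(c,l) if np.hypot(*(np.array(d["xy"])-near))<20]
        if r:o.append(ray(c,r[0]["xy"]));print(l,c,round(r[0]["score"],2),np.round(np.array(r[0]["xy"])-near,1))
    if len(o)==2: print(l,"tool frame",np.round(Rq(s["ee_rot"]).inv().apply(tri(o)-p)))
d=trace("scene","tray")
E
```

```text
[0.44 0.55 1.13 0.   1.47 1.71] [511.94715972 368.64795184 257.85460337] [-0.09485921  0.62781083 -3.74830783] [-0.06084116  0.06860317  0.02346192] 0.26598095881642353
castor scene 0.87 [9.4 6.9]
castor top 0.64 [ -4.1 -10.2]
castor tool frame [35. -4. 96.]
wheel_top scene 0.57 [-1.4  0.1]
wheel_top top 0.55 [3.9 1.2]
wheel_top tool frame [-4.  7. -6.]
head scene 0.92 [9.1 4.1]
head top 0.46 [ -2.5 -13.2]
head tool frame [37. 11. 62.]
```

Request:
step_arm(commands="0 0 0 0 0 0.08 0;0 0 0 0 0 0.18 0;0 0 0 0 0 0.28 0;0 0 0 0 0 0.38 0;0 0 0 0 0 0.48 0;0 0 0 0 0 0.58 0;0 0 0 0 0 0.68 0;0 0 0 0 0 0.78 0;0 0 0 0 0 0.87 0;0 0 0 0 0 0.93 0;0 0 0 0 0 0.93 0;0 0 0 0 0 0.93 0")

```text
time_s: 28.52
eef_pos: [511.4, 367.5, 257.2]
ee_rot: [-0.067, 0.884, 0.134, 0.443]
force: [-0.1, -0.6, -4.1]
grip_width: 0.267
grip_force: 102.4
```

```bash
python3 - <<'E'
from h import *
s=sense();E=Rq(s["ee_rot"]).as_matrix();print(np.round(s["joints"],2),s["eef_pos"],np.round(E,2).tolist(),s["force"],s["wrist_torque"],s["grip_width"])
capture("scene");capture("top")
p=s["eef_pos"]
for l,o0 in(("castor",(35,0,96)),("wheel_top",(-4,0,-6)),("head",(34,0,86))):
    o=[]
    for c in("scene","top"):
        near=proj(c,p+E@np.array(o0));r=[d for d in spot_point(c,l) if np.hypot(*(np.array(d["xy"])-near))<20]
        if r:o.append(ray(c,r[0]["xy"]));print(l,c,round(r[0]["score"],2),np.round(np.array(r[0]["xy"])-near,1))
    if len(o)==2: print(l,"tool frame",np.round(E.T@(tri(o)-p)))
E
```

```text
[ 0.5   0.25  1.83 -0.83  0.22  2.51] [511.39759209 367.53388681 257.20999945] [[0.57, 0.3, 0.77], [0.18, -0.96, 0.24], [0.8, 0.0, -0.6]] [-0.13936016 -0.63489732 -4.11585801] [-0.30298589  1.02485669 -0.00500506] 0.26749098986347525
castor scene 0.71 [ 2.2 -2.8]
castor top 0.83 [0.7 0.5]
castor tool frame [43.  2. 88.]
wheel_top scene 0.56 [ 1.6 -2.7]
wheel_top top 0.91 [-0.8 -0. ]
wheel_top tool frame [  5.   0. -13.]
head scene 0.72 [ 0.9 -2.3]
head top 0.73 [ 0.8 -1.2]
head tool frame [46.  7. 78.]
```

Request:
step_arm(commands="0 0 0 0 0.06 0 -0.045;0 0 0 0 0.12 0 -0.09;0 0 0 0 0.18 0 -0.135;0 0 0 0 0.24 0 -0.18;0 0 0 0 0.24 0 -0.18;0 0 0 0 0.24 0 -0.18;0 0 0 0 0.24 0 -0.18;0 0 0 0 0.24 0 -0.18")

```text
time_s: 29.58
eef_pos: [508.1, 366.2, 251.0]
ee_rot: [-0.111, 0.873, 0.231, 0.414]
force: [0.2, -0.6, -3.3]
grip_width: 0.264
grip_force: 102.4
```

Request:
step_arm(commands="0 -1.2 0 0.9 0 0 0;0 -2.4 0 1.8 0 0 0;0 -3.6 0 2.7 0 0 0;0 -4.8 0 3.6 0 0 0;0 -6 0 4.5 0 0 0;0 -7.2 0 5.4 0 0 0;0 -8 0 6 0 0 0;0 -8 0 6 0 0 0")

```text
time_s: 30.25
eef_pos: [504.0, 368.6, 172.0]
ee_rot: [-0.118, 0.872, 0.234, 0.413]
force: [-0.2, -1.0, -3.4]
grip_width: 0.267
grip_force: 102.5
```

```bash
python3 - <<'E'
from h import *
s=sense();E=Rq(s["ee_rot"]).as_matrix();print(np.round(s["joints"],2),s["eef_pos"],np.round(E,2).tolist(),s["force"],s["wrist_torque"],s["grip_width"])
E
```

```text
[ 0.4   0.35  1.94  1.84  0.11 -0.34] [504.03385372 368.55991961 171.98028304] [[0.55, 0.51, 0.66], [0.31, -0.86, 0.4], [0.78, -0.01, -0.63]] [-0.21047429 -0.98545107 -3.43208147] [-0.50935484  0.85055621  0.07594259] 0.2665928158169565
```

Request:
step_arm(commands="0 0 0 0 0 0 0;0 0 0 0 0 0 0;0 -1 0 0.75 0 0 0;0 -2 0 1.5 0 0 0;0 -3 0 2.25 0 0 0;0 -4 0 3 0 0 0;0 -4 0 3 0 0 0;0 -4 0 3 0 0 0")

```text
time_s: 30.92
eef_pos: [501.6, 368.5, 122.3]
ee_rot: [-0.119, 0.873, 0.234, 0.412]
force: [-0.1, 0.6, -3.2]
grip_width: 0.268
grip_force: 102.5
```

```bash
python3 - <<'E'
from h import *
s=sense();E=Rq(s["ee_rot"]).as_matrix();print(np.round(s["joints"],2),s["eef_pos"],np.round(E,2).tolist(),s["force"],s["wrist_torque"],s["grip_width"])
capture("scene");capture("top")
p=s["eef_pos"]
for l,o0 in(("castor",(35,0,96)),("wheel_top",(-4,0,-6)),("head",(34,0,86))):
    o=[]
    for c in("scene","top"):
        near=proj(c,p+E@np.array(o0));r=[d for d in spot_point(c,l) if np.hypot(*(np.array(d["xy"])-near))<20]
        if r:o.append(ray(c,r[0]["xy"]))
    if len(o)==2: print(l,np.round(tri(o)),"tool frame",np.round(E.T@(tri(o)-p)))
for q in((-8,-42),(8,-42)): pass
E
```

```text
[ 0.4   0.45  1.97  2.54  0.19 -1.04] [501.56990282 368.49679288 122.27022945] [[0.55, 0.51, 0.66], [0.31, -0.86, 0.4], [0.77, -0.01, -0.63]] [-0.11031131  0.57221866 -3.16028575] [-0.49136758  0.83955007  0.01511949] 0.267502660528105
wheel_top [502. 362. 143.] tool frame [ 15.   6. -16.]
head [580. 411.  99.] tool frame [39.  4. 84.]
```

Request:
step_arm(commands="0 -0.8 0 0.65 0 0 0;0 -1.6 0 1.3 0 0 0;0 -2.4 0 2 0 0 0;0 -3.1 0 2.5 0 0 0;0 -3.5 0 2.8 0 0 0;0 -3.5 0 2.8 0 0 0;0 -3.5 0 2.8 0 0 0")

```text
time_s: 31.9
eef_pos: [501.0, 368.8, 77.6]
ee_rot: [-0.119, 0.872, 0.234, 0.412]
force: [0.0, 0.2, -3.4]
grip_width: 0.266
grip_force: 102.6
```

Request:
step_arm(commands="0 -0.15 0 0.12 0 0 0;0 -0.3 0 0.25 0 0 0;0 -0.3 0 0.25 0 0 0")

```text
time_s: 32.15
eef_pos: [501.0, 368.7, 73.5]
ee_rot: [-0.119, 0.872, 0.234, 0.412]
force: [-0.3, 0.4, -4.6]
grip_width: 0.268
grip_force: 102.6
```

Request:
step_arm(commands="0 -0.15 0 0.12 0 0 0;0 -0.3 0 0.25 0 0 0;0 -0.3 0 0.25 0 0 0")

```text
time_s: 32.4
eef_pos: [500.8, 368.7, 69.1]
ee_rot: [-0.119, 0.872, 0.234, 0.412]
force: [-0.3, -0.4, -3.3]
grip_width: 0.269
grip_force: 102.6
```

Request:
step_arm(commands="0 -0.08 0 0.06 0 0 0;0 -0.16 0 0.12 0 0 0;0 -0.16 0 0.12 0 0 0")

```text
time_s: 32.65
eef_pos: [500.8, 368.8, 67.4]
ee_rot: [-0.119, 0.872, 0.234, 0.412]
force: [0.2, 0.3, -3.9]
grip_width: 0.262
grip_force: 102.6
```

Request:
step_arm(commands="0 -0.08 0 0.06 0 0 0;0 -0.16 0 0.12 0 0 0;0 -0.16 0 0.12 0 0 0")

```text
time_s: 32.9
eef_pos: [500.8, 368.8, 65.5]
ee_rot: [-0.119, 0.872, 0.234, 0.412]
force: [0.6, 0.6, -3.1]
grip_width: 0.265
grip_force: 102.6
```

Request:
step_arm(commands="0 -0.08 0 0.06 0 0 0;0 -0.16 0 0.12 0 0 0;0 -0.16 0 0.12 0 0 0")

```text
time_s: 33.15
eef_pos: [501.0, 369.0, 64.0]
ee_rot: [-0.119, 0.872, 0.234, 0.413]
force: [-0.5, 0.0, -0.3]
grip_width: 0.265
grip_force: 103.0
```

Request:
step_arm(commands="0 -0.08 0 0.06 0 0 0;0 -0.16 0 0.12 0 0 0;0 -0.16 0 0.12 0 0 0")

```text
time_s: 33.4
eef_pos: [501.7, 369.4, 63.8]
ee_rot: [-0.12, 0.871, 0.234, 0.415]
force: [-5.9, -2.5, 11.1]
grip_width: 0.264
grip_force: 104.6
```

Request:
step_arm(commands="0 -0.08 0 0.06 0 0 0;0 -0.16 0 0.12 0 0 0;0 -0.16 0 0.12 0 0 0")

```text
time_s: 33.65
eef_pos: [502.4, 369.9, 63.6]
ee_rot: [-0.12, 0.87, 0.234, 0.417]
force: [-11.5, -6.5, 22.9]
grip_width: 0.268
grip_force: 106.3
```

```bash
python3 - <<'E'
from h import *
s=sense();print(np.round(s["joints"],2),s["eef_pos"],s["force"],s["wrist_torque"])
E
```

```text
[ 0.41  0.58  1.99  2.81  0.34 -1.33] [502.36601027 369.94085854  63.62462131] [-11.45939753  -6.50647396  22.87565161] [ 0.57533818 -1.00904083 -0.01532858]
```

Request:
step_arm(commands="0 0.36 0 -0.28 0 0 0;0 0.36 0 -0.28 0 0 0;0 0.22 0 -0.25 0 0.01 0;0 0.08 0 -0.22 0 0.02 0;0 0.08 0 -0.22 0 0.02 0;0 0.08 0 -0.22 0 0.02 0")

```text
time_s: 34.15
eef_pos: [500.2, 368.5, 63.4]
ee_rot: [-0.122, 0.867, 0.233, 0.424]
force: [-8.9, -6.9, 17.1]
grip_width: 0.267
grip_force: 105.6
```

```bash
python3 - <<'E'
from h import *
s=sense();print(np.round(s["joints"],2),s["eef_pos"],s["force"],s["wrist_torque"])
E
```

```text
[ 0.4   0.58  2.    2.83  0.37 -1.35] [500.23002221 368.49411724  63.42283412] [-8.94279125 -6.92880131 17.14713391] [ 0.00076373 -0.4470436  -0.16851419]
```

Request:
step_arm(commands="0 -0.14 0 0.03 0 0.01 0;0 -0.28 0 0.06 0 0.02 0;0 -0.28 0 0.06 0 0.02 0;0 -0.28 0 0.06 0 0.02 0")

```text
time_s: 34.48
eef_pos: [499.9, 368.4, 62.7]
ee_rot: [-0.125, 0.862, 0.231, 0.434]
force: [-14.9, -10.0, 28.5]
grip_width: 0.265
grip_force: 107.2
```

```bash
python3 - <<'E'
from h import *
s=sense();print(np.round(s["joints"],2),s["eef_pos"],s["force"],s["wrist_torque"])
E
```

```text
[ 0.4   0.59  2.01  2.86  0.41 -1.38] [499.87785557 368.37516013  62.67389078] [-14.89240933 -10.02299168  28.46053746] [ 0.57265053 -1.10332558 -0.17900685]
```

Request:
step_arm(commands="0 0.2 0 -0.16 0 0 0;0 0.28 0 -0.22 0 0 0;0 0.28 0 -0.22 0 0 0;0 0.28 0 -0.22 0 0 0", newtons=40)

```text
time_s: 34.82
eef_pos: [498.7, 367.5, 62.9]
ee_rot: [-0.124, 0.864, 0.232, 0.431]
force: [-2.4, -2.7, 6.9]
grip_width: 0.266
grip_force: 103.5
```

Request:
step_arm(commands="0 0 0 0 0 0 0;0 0 0 0 0 0 0;0 0 0 0 0 0 0", newtons=20)

```text
time_s: 35.07
eef_pos: [498.7, 367.6, 62.9]
ee_rot: [-0.124, 0.864, 0.232, 0.43]
force: [-2.1, -2.1, 6.7]
grip_width: 0.27
grip_force: 103.5
```

```bash
python3 - <<'E'
from h import *
s=sense();print(np.round(s["joints"],2),s["eef_pos"],s["force"],s["wrist_torque"],s["grip_force"])
E
```

```text
[ 0.4   0.59  2.02  2.85  0.4  -1.37] [498.65509339 367.57762564  62.91539789] [-2.08392926 -2.07229989  6.66218823] [ 0.01428481 -0.08511855 -0.05029543] 103.47211003303528
```

Request:
step_arm(commands="0.27 0 0 0 0 0 0;0.28 0 0 0 0 0 0;0.29 0 0 0 0 0 0;0.31 0 0 0 0 0 0;0.34 0 0 0 0 0 0;0.4 0 0 0 0 0 0;0.5 0 0 0 0 0 0;0.6 0 0 0 0 0 0;0.6 0 0 0 0 0 0;0.6 0 0 0 0 0 0")

```text
time_s: 35.9
eef_pos: [498.3, 367.4, 62.5]
ee_rot: [-0.124, 0.864, 0.232, 0.43]
force: [-0.4, -0.5, -0.0]
grip_width: 0.597
grip_force: 0.0
```

```bash
python3 - <<'E'
from h import *
s=sense();E=Rq(s["ee_rot"]).as_matrix();print(s["eef_pos"],s["force"],s["wrist_torque"],s["grip_force"],s["grip_width"],np.round(E[2],2))
save("w7.png",capture("wrist"));m=camera_model("wrist");capture("top");capture("scene")
for l,o0 in(("castor",(35,0,96)),("wheel_top",(-4,0,-6)),("head",(34,0,86))):
    o=[]
    for c in("scene","top"):
        near=proj(c,s["eef_pos"]+E@np.array(o0));r=[d for d in spot_point(c,l) if np.hypot(*(np.array(d["xy"])-near))<20]
        if r:o.append(ray(c,r[0]["xy"]));print(l,c,round(r[0]["score"],2),np.round(np.array(r[0]["xy"])-near,1))
    if len(o)==2: print(l,np.round(tri(o)),"tool",np.round(E.T@(tri(o)-s["eef_pos"])))
E
```

```text
[498.32318106 367.40401824  62.50710326] [-0.40088764 -0.45765618 -0.01924282] [-0.23178059  0.35250633 -0.03374381] 0.0 0.5969895293480173 [ 0.8  -0.01 -0.6 ]
castor scene 0.75 [ 2.3 -0.9]
castor top 0.85 [1.5 2. ]
castor [579. 419.  33.] tool [34. -3. 94.]
wheel_top scene 0.79 [2.6 0.4]
wheel_top top 0.61 [ 0.6 -3.2]
wheel_top [503. 361.  75.] tool [10.  8. -7.]
head scene 0.67 [ 1.5 -2.7]
head top 0.72 [ 2.2 -2.3]
head [581. 400.  67.] tool [56. 14. 68.]
```

Request:
step_arm(commands="0.6 0 0 -1 0 0 0;0.6 0 0 -2 0 0 0;0.6 0 0 -3 0 0 0;0.6 0.8 0 -4.6 0 0 0;0.6 1.6 0 -6.2 0 0 0;0.6 2.4 0 -7.8 0 0 0;0.6 3.2 0 -9.4 0 0 0;0.6 3.2 0 -9.4 0 0 0;0.6 3.2 0 -9.4 0 0 0")

```text
time_s: 37.1
eef_pos: [450.4, 337.8, 145.7]
ee_rot: [-0.124, 0.863, 0.232, 0.431]
force: [-0.3, 0.3, 0.1]
grip_width: 0.603
grip_force: 0.0
```

```bash
python3 - <<'E'
from h import *
s=sense();print(s["time_s"],s["eef_pos"],s["force"])
save("w8.png",capture("wrist"));capture("top");capture("scene");ps={}
for l,g in(("castor",(579,419,33)),("wheel_top",(503,361,75)),("head",(581,400,50)),("bar",(567,31,0)),("claw",(553,-52,7)),("jar",(371,14,0)),("mallet",(778,210,0)),("wrench",(347,174,0))):
    o=[]
    for c in("scene","top"):
        near=proj(c,g);r=[d for d in spot_point(c,l) if np.hypot(*(np.array(d["xy"])-near))<15]
        if r:o.append(ray(c,r[0]["xy"]))
    if len(o)==2: print(l,np.round(tri(o)))
E
```

```text
37.1 [450.42259799 337.8446125  145.6508859 ] [-0.29407614  0.30560942  0.13962942]
castor [579. 425.  19.]
wheel_top [496. 358.  77.]
head [577. 408.  41.]
bar [574.  25.   7.]
claw [562. -42.  -4.]
jar [371.  10.   4.]
wrench [344. 184.  -1.]
```

```bash
python3 -c "
from rig import *
print(finish_job())"
```

```text
the job is handed in; nothing more can be done
None
```

I pried the castor loose with the claw bar and laid the bar back on the bench. Then I lifted the castor out, lowered it lying down into the yellow tray without dropping it, and handed the job in at about 37 s; the last position checks put it in the tray with the robot clear of everything.

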